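# Lock the bayonet cap on the leaning filter housing

## Robot

A 6-joint arm with a two-finger parallel gripper is mounted at the origin on a cart in front of the work surface, level with it; the furniture and walls round the work are solid. World frame = base frame: x ahead of the robot, y to its left, z up, the work surface at z = 0. Lengths are in mm, angles in rad, forces in N, time in s.
With the tool pointing down it reaches from about 350 to 975 mm from the base axis. Payload 7.1 kg.
Tool frame: the origin (TCP) lies between the finger pads; the fingertips stand 19 mm ahead of it and the grasp point (between the pads) is the TCP (ctrl.finger_overhang is the distance from the TCP to the fingertips, in mm); z points along the fingers, y is the line along which they close (so a half turn about z gives the same grasp; the last joint's range is limited). The gripper opens to 88 mm and grips with 3 to 60 N. Pads are 20 mm wide; open, the fingers measure 115 mm over their backs; the gripper's body (75 mm by 178 mm) begins 61 mm behind the grasp point.
Start: joints at [-1.36, 0.423, 1.63, -0, 1.089, -0.019], TCP at [142.384, -608.549, 241.675] pointing down, gripper open.
Joint ranges: [-3, 3], [-0.9, 2.11], [0.09, 2.58], [-1.31, 4.45], [0.11, 2.69], [-2.54, 2.54]. Speed limits (rad/s): [2.39, 2.39, 3.01, 3.14, 3.14, 3.14].

## Interface

Orientations are given as a rotation vector (axis times angle).
In Python, from workcell import ctrl gives the robot as it stands. The module is installed in compiled form; this text tells all that it offers.
- The arm moves only by the tool arm_command, never from a script. Its argument "rows" is one flat list of numbers, 7 for each row, row after row: the turn, a rotation vector about the tool's x, y, z scaled (see below), then the shift along the tool's x, y, z scaled (see below), then the opening, from -1 (shut) to 1 (fully open). A call has 1 to 5 rows; each row is the pose to reach, as a shift and turn from the pose commanded when the call began, along the tool's axes at that moment, turning the shorter way round; what a row does not reach only later rows make up. The controller multiplies each number of a shift by 80 mm and each number of a turn by 180 degrees. A row lasts 1/10 s, in which the tool goes at most 50 mm and 8.59 degrees, less where a joint would pass 70% of its speed; a pose out of reach is approached as far as the arm can. A call with a number of a shift or a turn outside -1 to 1 is refused whole. A call with a gripper value outside its range is refused whole. The fingers move at their own pace and stop on an object; the grip force is fixed at half the most. Time passes only in rows, so rows that repeat a pose let the fingers close. It gives the time, the measured TCP pose, the force, the opening and the grip force at its end, in the units of the state.
- ctrl.get_obs(): the state, without advancing time (a new reading comes with each control period).
- ctrl.get_image(name): name is "scene" or "top" or "wrist"; returns (picture, depth): 400x640x3 uint8, red, green, blue; 400x640 float32, mm along the optical axis (not along the pixel's ray), 0 where there is no reading.
- ctrl.camera_params(name): a dict with "camera_matrix" (3x3 intrinsics, pixels), "world_to_cam" (4x4, takes a point from world to camera coordinates); the wrist camera has in their place "tool_from_camera" (4x4, takes a point from camera to tool coordinates, whose origin is the TCP and whose axes are the flange's). Camera axes: x right, y down, z forward; pixel columns grow to the right and rows downward; lengths in mm; the calibration is good to about 2 mm. A picture is of the moment at which its call begins: read the wrist's pose just before it. camera_params takes no time and is no camera call.
- ctrl.close_job(): hands the job in; it is judged then, once.
The state is a dict: "t": time; "qpos": joint angles; "qvel": joint speeds; "joint_torque": joint torques, N m; "ee_pos": TCP position; "orientation": TCP orientation; "ft_force": force on the tool from outside, world axes, zero at the start; "moment": the same for the moment, N m; "width": finger opening in mm; "grasp_force": force on a finger pad.
Only numpy, scipy, OpenCV 4.12 (cv2) and the standard library are available. Lean on these libraries where they do the work, as an engineer would, in place of code of your own. Each camera call takes 0.05 s, during which the arm holds its last target. There are 200 camera calls.

## Task

Close the coolant filter housing with its orange cap: bring the cap's two lugs to the two slots in the leaning housing's mouth, push it in against the spring, turn it clockwise a quarter turn to the stop and let go, so that the spring clicks it home and the cap stays locked by itself. Leave the cleaner bottle, the little nut driver and the lens carton where they are.

Things in the scene. Friction and masses are not known exactly. Their poses are not given: they have to be found in the camera images.
- cap_mid (a point): The loose orange cap, 63 mm high, about 0.1 kg, at first upright on its nose on the bench. This point: on its axis, half-way up, 31.5 mm from the nose's end; z runs along the axis from nose to grip. Black stem 34 mm across (last 5 mm tapered to 26), 0 to 24 mm from the nose's end; orange collar 54 mm across, 24 to 29 mm. A half turn about its axis makes no difference.
- cap_grip (a point): Centre of the cap's grip, 46 mm from the nose's end: an upright orange bar, 42 mm long (along the cap's x), 14 mm thick (y), 34 mm high, standing on the collar (29 to 63 mm from the nose's end). Axes as cap_mid.
- cap_lugs (a point): Point on the cap's axis midway between its two steel lugs, 8 mm from the nose's end. The lugs stick out of the stem on opposite sides along the cap's x, in line with the grip bar: each 8 mm wide and 6 mm high (5 to 11 mm from the nose's end), 52 mm over both tips. Axes as cap_mid.
- mouth (a point): Mouth of the fixed blue filter housing, an aluminium ring 80 mm across, leaning 32 degrees to the front: centre of the ring's flat upper face, 128 mm over the bench; z = barrel's axis, out of the mouth. Bore 40 mm, two opposite slots (15 mm wide, 58 mm over both). The slots lie anywhere up to 26 degrees either side of this x axis, not reported; a red mark on the rim stands beside each.
- spring_plate (a point): Rest height of the sprung plate in the barrel (fixed point on the axis, 8 mm inside the mouth; axes as mouth), where the nose meets it: 2.5 N at first, then 0.4 N more per mm. Lugs enter the slots with 10 degrees of play either way; off the slots they land on the rim with the nose's end only 5 mm inside the mouth, so the slots can be found by touch.
- turn_level (a point): Fixed point on the axis, 22 mm inside the mouth; axes as mouth. With the nose's end here (20 to 24 mm inside; at 24 the collar lands on the rim) the cap can be turned clockwise seen from outside (negative about z) to a stop 93 degrees from the slots' middle; the other way is blocked. From 75 degrees on, the lugs are under their pockets.
- locked_level (a point): Fixed point on the axis, 17 mm inside the mouth; axes as mouth. Let go under the pockets, the cap is lifted about 3 mm by the spring and is locked, the nose's end here and cap_mid 14.5 mm outside the mouth. Let go before the pockets it stays 3 mm deeper, unlocked; not turned, it is pushed out.
- cleaner_bottle: Small white bottle with a blue cap, 38 mm across, 105 mm high, loose; the origin is the centre of its underside. Not to be disturbed.
- nut_driver: Small screwdriver with a green star handle, 114 mm long, 15 mm high, lying loose; the origin is under its middle. Not to be disturbed.
- lens_carton: Flat carton, 84 by 84 by 17 mm, lying loose; the origin is the centre of its underside. Not to be disturbed.

How it is judged:
By the outcome, as a careful person would: the job done as asked, in the order asked, and still so for the second after the job is handed in, with the robot touching nothing.
It also fails if it takes over 64 s, if anything falls off the work surface, if the arm or the gripper's body presses on something with over 40 N, if the wrist force passes 120 N, or if a joint passes its speed limit or range.

## Working session

There is one attempt and no reset: what is moved stays moved. The work goes in short steps, Python scripts to look and compute and a tool call to move; the robot and the scene stay as the last step left them, time stands still between calls to the robot, and variables do not carry over. Pictures are saved under pics/ and viewed, at most 10 in all, crops included, and the job is handed in when it is done.

Besides the shell and the picture viewer there is one more tool, called after "Request:" in YAML: its name, and indented under it one key for each argument. arm_command: Moves the arm, as the interface text tells. Shifts and turns lie within -1 to 1; 1 stands for 80 mm of shift or 180 degrees of turn. Its arguments: {"type":"object","properties":{"rows":{"type":"array","items":{"type":"number"}}},"required":["rows"]}

```bash
mkdir -p pics; python3 - <<'E'
from workcell import ctrl
import cv2,numpy as np
o=ctrl.get_obs();print(o['t'],o['ee_pos'],o['orientation'],o['width'])
for n in ['scene','top']:
    im,d=ctrl.get_image(n);np.savez('pics/%s.npz'%n,im=im,d=d)
    cv2.imwrite(f'pics/{n}1.png',im[:,:,::-1])
    print(n,ctrl.camera_params(n))
print(ctrl.camera_params('wrist'))
E
```

```text
0.0 [ 142.24819528 -608.06284656  240.90844925] [-3.11938009e+00 -3.59933321e-01  2.45547711e-04] 87.66855368709574
scene {'camera_matrix': array([[511.04410723,   0.        , 319.56554721],
       [  0.        , 511.04410723, 204.4148797 ],
       [  0.        ,   0.        ,   1.        ]]), 'world_to_cam': array([[-7.58345290e-01, -6.51823549e-01,  6.20345155e-03,
         4.64728788e+02],
       [-3.70765394e-01,  4.23489933e-01, -8.26552660e-01,
         2.86056900e+02],
       [ 5.36139389e-01, -6.29112341e-01, -5.62825211e-01,
         1.14224238e+03],
       [ 0.00000000e+00,  0.00000000e+00,  0.00000000e+00,
         1.00000000e+00]])}
top {'camera_matrix': array([[419.15767875,   0.        , 321.15143794],
       [  0.        , 419.15767875, 192.14016805],
       [  0.        ,   0.        ,   1.        ]]), 'world_to_cam': array([[ 1.77229944e-01, -9.84165784e-01,  2.69372842e-03,
        -2.74335291e+01],
       [-9.64243399e-01, -1.74188973e-01, -1.99731994e-01,
         5.71858666e+02],
       [ 1.97038612e-01,  3.28010803e-02, -9.79846863e-01,
         9.19021429e+02],
       [ 0.00000000e+00,  0.00000000e+00,  0.00000000e+00,
         1.00000000e+00]])}
{'camera_matrix': array([[355.15362539,   0.        , 312.59647302],
       [  0.        , 355.15362539, 197.26144112],
       [  0.        ,   0.        ,   1.        ]]), 'tool_from_camera': array([[-5.87292988e-04, -9.69437470e-01, -2.45337822e-01,
         6.56973662e+01],
       [ 9.99999805e-01, -6.21687749e-04,  6.27482774e-05,
        -6.34078095e-01],
       [-2.13354049e-04, -2.45337737e-01,  9.69437646e-01,
        -1.44422610e+02],
       [ 0.00000000e+00,  0.00000000e+00,  0.00000000e+00,
         1.00000000e+00]])}
```

View pics/scene1.png

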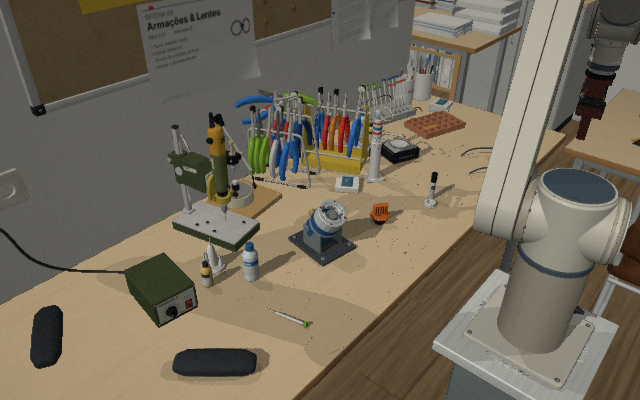

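View pics/top1.png

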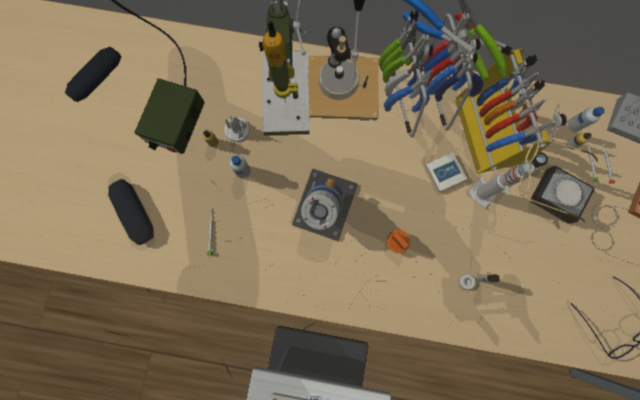

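The scene picture shows the housing at (325,225) with its mouth facing the robot, and the orange cap at (380,213). In the top picture the cap is at (398,241) and the mouth ring at (321,209). The bottle, driver and carton are clear of both.

```bash
cat > h.py <<'E'
import cv2,numpy as np
from workcell import ctrl
from scipy.spatial.transform import Rotation as R
def T_wc(n,o=None):
    p=ctrl.camera_params(n)
    if n!='wrist': return p['camera_matrix'],np.linalg.inv(p['world_to_cam'])
    T=np.eye(4);T[:3,:3]=R.from_rotvec(o['orientation']).as_matrix();T[:3,3]=o['ee_pos']
    return p['camera_matrix'],T@p['tool_from_camera']
def cloud(d,K,T):
    v,u=np.indices(d.shape);P=np.stack([(u-K[0,2])/K[0,0]*d,(v-K[1,2])/K[1,1]*d,d],-1)
    return P@T[:3,:3].T+T[:3,3]
def orange(im):
    h=cv2.cvtColor(im,cv2.COLOR_RGB2HSV)
    return (h[...,0]<14)&(h[...,0]>4)&(h[...,1]>170)&(h[...,2]>90)
E
python3 - <<'E'
from h import *
for n,(u0,u1,v0,v1),(a,b,c,e) in [('scene',(365,395,195,230),(295,355,190,240)),('top',(380,415,222,258),(290,355,170,240))]:
    z=np.load(f'pics/{n}.npz');K,T=T_wc(n);P=cloud(z['d'],K,T)
    m=orange(z['im'][v0:v1,u0:u1]);Q=P[v0:v1,u0:u1][m]
    t=Q[Q[:,2]>57]; print(n,len(Q),Q.min(0),Q.max(0),'top',len(t),t.mean(0) if len(t) else 0)
    if len(t)>5:
        r=cv2.minAreaRect(t[:,:2].astype(np.float32));print(r)
    Q=P[c:e,a:b].reshape(-1,3);Q=Q[(Q[:,2]>90)&(Q[:,2]<165)]
    print('housing',len(Q),Q.min(0),Q.max(0),Q.mean(0))
    # ransac plane
    rng=np.random.default_rng(0);best=None;bc=0
    for i in range(800):
        s=Q[rng.choice(len(Q),3,False)];nn=np.cross(s[1]-s[0],s[2]-s[0]);L=np.linalg.norm(nn)
        if L<100: continue
        nn/=L;nn*=np.sign(nn[2])
        if abs(nn[2]-np.cos(np.radians(32)))>.06: continue
        k=abs((Q-s[0])@nn)<1.5
        if k.sum()>bc: bc=k.sum();best=k
    S=Q[best];cc=S.mean(0);nn=np.linalg.svd(S-cc)[2][2];nn*=np.sign(nn[2])
    print('plane',bc,cc,nn,np.degrees(np.arccos(nn[2])),np.degrees(np.arctan2(nn[1],nn[0])),S.min(0),S.max(0))
E
```

```text
scene 228 [-153.91624194 -145.77568886   25.1791525 ] [519.12325312 900.37772562 876.44097475] top 57 [467.10521916 -84.34909187  90.51117162]
((179.98635864257812, 390.027587890625), (39.468116760253906, 1219.112548828125), 31.340919494628906)
housing 895 [477.58930823  29.04165003  90.0235964 ] [595.85699254 111.21858871 150.88842085] [518.19288862  76.78661618 119.05042173]
plane 204 [511.98362918  70.98755413 129.15568147] [-0.51199138  0.09670124  0.85353014] 31.402271577761628 169.30437943864567 [477.58930823  31.64753405 107.56095782] [542.50147345 111.21858871 148.3648587 ]
top 391 [ 464.76092929 -148.98539299   21.66186186] [517.05788524 -96.91791758  64.94995791] top 114 [ 490.16624955 -123.16815122   60.89487819]
((490.3057861328125, -123.95639038085938), (41.60395812988281, 14.687018394470215), 51.20256042480469)
housing 1326 [475.72309007  24.16816649  90.07639204] [594.55742165 106.94115231 149.69054741] [524.65160817  65.19810641 120.01987835]
plane 465 [509.44005379  68.06279568 126.65531845] [-0.52494572  0.08379751  0.84700057] 32.11308154824903 170.93034935124717 [475.72309007  29.68279512 104.83900961] [543.01102394 106.94115231 148.25557293]
```

Request:
arm_command:
  rows: [0, 0, 0, 0.936, -0.819, 0, 1, 0, 0, 0, 0.936, -0.819, 0, 1]

```text
t: 0.3
ee_pos: [200.2, -527.0, 241.0]
orientation: [-3.12, -0.356, 0.0]
ft_force: [0.9, 1.4, 0.5]
width: 87.6
grasp_force: 0.0
```

Request:
arm_command:
  rows: [0, 0, 0, 0.936, -0.819, 0, 1, 0, 0, 0, 0.936, -0.819, 0, 1]

```text
t: 0.5
ee_pos: [258.9, -445.0, 241.3]
orientation: [-3.12, -0.359, 0.0]
ft_force: [0.7, 0.1, -0.3]
width: 88.1
grasp_force: 0.0
```

Request:
arm_command:
  rows: [0, 0, 0, 0.936, -0.819, 0, 1, 0, 0, 0, 0.936, -0.819, 0, 1]

```text
t: 0.7
ee_pos: [317.0, -364.1, 241.6]
orientation: [-3.121, -0.359, 0.0]
ft_force: [0.0, -0.1, -0.1]
width: 87.8
grasp_force: 0.0
```

Request:
arm_command:
  rows: [0, 0, 0, 0.936, -0.819, 0, 1, 0, 0, 0, 0.936, -0.819, 0, 1]

```text
t: 0.9
ee_pos: [375.0, -283.2, 241.6]
orientation: [-3.121, -0.36, 0.0]
ft_force: [-0.0, 0.1, -0.6]
width: 87.8
grasp_force: 0.0
```

Request:
arm_command:
  rows: [0, 0, 0, 0.936, -0.819, 0, 1, 0, 0, 0, 0.936, -0.819, 0, 1]

```text
t: 1.1
ee_pos: [433.0, -202.4, 241.7]
orientation: [-3.121, -0.36, 0.0]
ft_force: [-0.2, -1.5, 0.7]
width: 88.1
grasp_force: 0.0
```

Request:
arm_command:
  rows: [0, 0, -0.211, 0.936, -0.819, 0, 1, 0, 0, -0.211, 0.936, -0.819, 0, 1, 0, 0, -0.211, 0.936, -0.819, 0, 1, 0, 0, -0.211, 0.936, -0.819, 0, 1, 0, 0, -0.211, 0.936, -0.819, 0, 1]

```text
t: 1.6
ee_pos: [490.3, -122.6, 241.3]
orientation: [-2.829, -1.365, 0.001]
ft_force: [-0.2, 0.2, 0.8]
width: 88.1
grasp_force: 0.0
```

```bash
python3 - <<'E'
from h import *
o=ctrl.get_obs();print(o['t'],o['ee_pos'],o['qpos'],o['ft_force']);print(R.from_rotvec(o['orientation']).as_matrix().round(3))
im,d=ctrl.get_image('wrist');K,T=T_wc('wrist',o);P=cloud(d,K,T)
np.savez('pics/w1.npz',im=im,d=d);cv2.imwrite('pics/w1.png',im[:,:,::-1])
m=orange(im)&(abs(P[...,0]-490)<45)&(abs(P[...,1]+123)<45)
Q=P[m];t=Q[Q[:,2]>58]
print(len(Q),Q.min(0),Q.max(0),len(t),t.mean(0),cv2.minAreaRect(t[:,:2].astype(np.float32)),cv2.minAreaRect(Q[:,:2].astype(np.float32)))
E
```

```text
1.6 [ 490.28123216 -122.61386573  241.26928402] [-2.68600654e-01  2.48567680e-01  1.89049835e+00 -2.14293700e-05
  1.00346273e+00  4.02917281e-01] [-0.23077565  0.21624053  0.78192888]
[[ 0.622  0.783 -0.001]
 [ 0.783 -0.622  0.   ]
 [-0.    -0.001 -1.   ]]
2255 [ 4.63279216e+02 -1.53278311e+02  4.59502761e-01] [519.06474434 -93.85883593  66.60102729] 668 [ 491.42501922 -120.96130646   63.90435365] ((490.8385925292969, -121.19242858886719), (41.18784713745117, 14.123466491699219), 51.72356414794922) ((491.2254333496094, -121.5447998046875), (55.37715530395508, 55.722251892089844), 13.432366371154785)
```

View pics/w1.png

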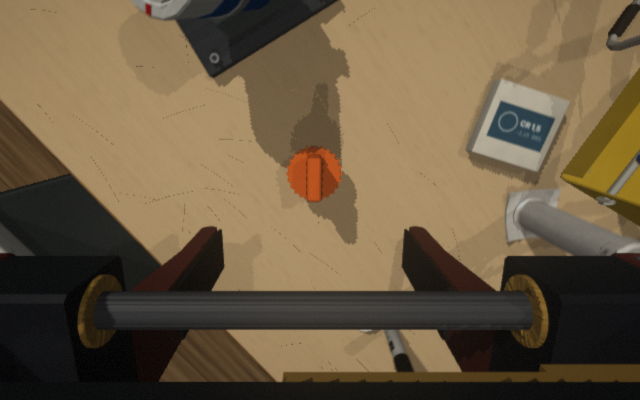

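The picture shows the cap at (314,175) with its bar pointing up-down (along tool x), between the open fingers; it lies within 2 mm of the TCP axis.

Request:
arm_command:
  rows: [0, 0, 0.003, 0.018, -0.004, 1, 1, 0, 0, 0.003, 0.018, -0.004, 1, 1]

```text
t: 1.85
ee_pos: [490.4, -121.9, 160.1]
orientation: [-2.841, -1.34, 0.0]
ft_force: [-0.2, -0.2, -0.9]
width: 88.3
grasp_force: 0.0
```

Request:
arm_command:
  rows: [0, 0, 0, 0, 0, 1, 1, 0, 0, 0, 0, 0, 1, 1]

```text
t: 2.05
ee_pos: [489.5, -121.8, 79.0]
orientation: [-2.84, -1.339, 0.003]
ft_force: [-1.1, -0.4, 0.4]
width: 87.7
grasp_force: 0.0
```

Request:
arm_command:
  rows: [0, 0, 0, 0, 0, 0.39, 1, 0, 0, 0, 0, 0, 0.39, 1, 0, 0, 0, 0, 0, 0.39, 0, 0, 0, 0, 0, 0, 0.39, -0.3, 0, 0, 0, 0, 0, 0.39, -1]

```text
t: 2.55
ee_pos: [492.1, -122.5, 52.2]
orientation: [2.839, 1.341, 0.004]
ft_force: [-1.1, 0.9, -0.1]
width: 67.1
grasp_force: 0.0
```

Request:
arm_command:
  rows: [0, 0, 0, 0, 0, 0, -1, 0, 0, 0, 0, 0, 0, -1, 0, 0, 0, 0, 0, 0, -1, 0, 0, 0, 0, 0, 0, -1, 0, 0, 0, 0, 0, 0, -1]

```text
t: 3.05
ee_pos: [491.0, -122.1, 50.5]
orientation: [2.84, 1.343, 0.0]
ft_force: [-1.1, -0.1, 0.4]
width: 27.1
grasp_force: 0.0
```

Request:
arm_command:
  rows: [0, 0, 0, 0, 0, 0, -1, 0, 0, 0, 0, 0, 0, -1, 0, 0, 0, 0, 0, 0, -1, 0, 0, 0, 0, 0, 0, -1, 0, 0, 0, 0, 0, 0, -1]

```text
t: 3.55
ee_pos: [490.8, -122.1, 50.4]
orientation: [-2.84, -1.343, 0.0]
ft_force: [0.3, 0.7, -0.8]
width: 14.1
grasp_force: 30.0
```

Request:
arm_command:
  rows: [0, 0, 0, 0, 0, -0.5, -1, 0, 0, 0, 0, 0, -1, -1, 0, 0, 0, 0, 0, -1, -1]

```text
t: 3.85
ee_pos: [493.9, -122.9, 134.7]
orientation: [2.836, 1.34, 0.01]
ft_force: [0.6, -0.8, -1.5]
width: 13.9
grasp_force: 30.0
```

Request:
arm_command:
  rows: [0, 0, 0, 0, 0, -1, -1, 0, 0, 0, 0, 0, -1, -1]

```text
t: 4.05
ee_pos: [491.0, -122.1, 211.6]
orientation: [-2.84, -1.343, 0.0]
ft_force: [-0.2, 0.7, -0.7]
width: 14.1
grasp_force: 30.0
```

Request:
arm_command:
  rows: [0, 0, 0, 0, 0, -1, -1, 0, 0, 0, 0, 0, -1, -1]

```text
t: 4.25
ee_pos: [491.5, -122.3, 292.9]
orientation: [2.839, 1.342, 0.003]
ft_force: [0.8, -0.6, -0.7]
width: 13.8
grasp_force: 30.0
```

```bash
python3 - <<'E'
from h import *
o=ctrl.get_obs();print(o['t'],o['ee_pos'],o['qpos'],o['width'],o['grasp_force'])
Rm=R.from_rotvec(o['orientation']).as_matrix()
n=np.array([-.52,.088,.848]);n/=np.linalg.norm(n)
c=np.array([510,68.5,128])
for off in (180,):
    t=c+n*off; print('target',t,'shift tool',Rm.T@(t-o['ee_pos'])/80)
# minimal tilt bringing tool z to -n, in tool frame
z=Rm[:,2];ax=np.cross(z,-n);a=np.arcsin(np.linalg.norm(ax));ax/=np.linalg.norm(ax)
print('tilt rotvec tool /pi',Rm.T@(ax*a)/np.pi, np.degrees(a))
R2=R.from_rotvec(ax*a).as_matrix()@Rm;print(R2.round(3))
h=np.array([0,0,1])-n*n[2];h/=np.linalg.norm(h);print('uphill dir in tool',R2.T@h)
E
```

```text
4.25 [ 491.49556525 -122.25924918  292.91067397] [-2.67319452e-01  1.85455231e-01  1.83929505e+00  3.91177876e-05
  1.11444407e+00  4.20220864e-01] 13.767050849753069 29.999779164791107
target [416.27093996  84.36184093 280.85046714] shift tool [ 1.39903748 -2.36614717  0.14701967]
tilt rotvec tool /pi [-1.53011973e-01  8.76584259e-02 -8.52170694e-22] 31.74164294768879
[[ 0.561  0.644  0.521]
 [ 0.785 -0.613 -0.088]
 [ 0.262  0.458 -0.849]]
uphill dir in tool [4.96755958e-01 8.67890268e-01 3.26250390e-16]
```

Request:
arm_command:
  rows: [0, 0, 0, 0.45, -1, 0.2, -1, 0, 0, 0, 0.45, -1, 0.2, -1]

```text
t: 4.45
ee_pos: [451.5, -42.9, 274.6]
orientation: [2.841, 1.34, 0.002]
ft_force: [0.0, 1.3, -0.9]
width: 13.9
grasp_force: 30.0
```

Request:
arm_command:
  rows: [-0.04, 0.023, 0, 0.12, -0.26, 0.16, -1, -0.08, 0.046, 0, 0.25, -0.5, 0.35, -1, -0.12, 0.069, 0, 0.35, -0.8, 0.5, -1, -0.153, 0.088, 0, 0.45, -1.0, 0.66, -1, -0.153, 0.088, 0, 0.45, -1.0, 0.66, -1]

```text
t: 4.95
ee_pos: [413.5, 29.9, 222.8]
orientation: [2.498, 1.176, 0.616]
ft_force: [1.3, -0.9, -1.1]
width: 14.0
grasp_force: 30.0
```

```bash
python3 - <<'E'
from h import *
o=ctrl.get_obs();print(o['t'],o['ee_pos'],o['qpos'],o['width'],o['grasp_force'])
print(R.from_rotvec(o['orientation']).as_matrix().round(3))
im,d=ctrl.get_image('wrist');K,T=T_wc('wrist',o)
np.savez('pics/w2.npz',im=im,d=d,T=T,K=K);cv2.imwrite('pics/w2.png',im[:,:,::-1])
E
```

```text
4.95 [413.45551375  29.91554904 222.76855355] [ 0.1685843  -0.01321965  2.38822245 -0.61893272  0.31212686  1.40844564] 13.990174652186191 29.99955654144287
[[ 0.57   0.649  0.503]
 [ 0.783 -0.614 -0.095]
 [ 0.247  0.448 -0.859]]
```

View pics/w2.png

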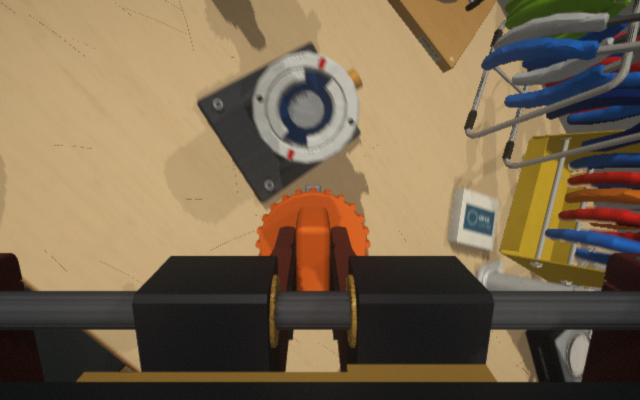

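The picture shows the mouth ring centred at about (305,107), red marks at (321,62) and (290,155), and dark slots close to the vertical. The held cap is at (313,230). I'll rectify the mouth plane to measure centre, axis and slot angle.

```bash
python3 - <<'E'
from h import *
from scipy.optimize import least_squares
z=np.load('pics/w2.npz');im,d,T,K=z['im'],z['d'],z['T'],z['K'];P=cloud(d,K,T)
Q=P[40:175,240:370].reshape(-1,3);Q=Q[np.linalg.norm(Q-[510,68.5,128],axis=1)<48]
rng=np.random.default_rng(0);bc=0
for i in range(800):
    s=Q[rng.choice(len(Q),3,False)];nn=np.cross(s[1]-s[0],s[2]-s[0]);L=np.linalg.norm(nn)
    if L<200: continue
    nn/=L;nn*=np.sign(nn[2])
    if nn[2]<.8: continue
    k=abs((Q-s[0])@nn)<1.2
    if k.sum()>bc: bc=k.sum();best=k
S=Q[best];cc=S.mean(0);n=np.linalg.svd(S-cc)[2][2];n*=np.sign(n[2])
print('plane',bc,len(Q),cc,n,np.degrees(np.arccos(n[2])),np.degrees(np.arctan2(n[1],n[0])))
# frame: h=horizontal, u=uphill
u=np.array([0,0,1])-n*n[2];u/=np.linalg.norm(u);x=np.cross(u,n)
ab=np.stack([(S-cc)@x,(S-cc)@u],1).astype(np.float32)
hull=cv2.convexHull(ab);c0,r0=cv2.minEnclosingCircle(hull)
f=least_squares(lambda p:np.hypot(*(hull[:,0]-p[:2]).T)-p[2],[*c0,r0],loss='soft_l1')
c=cc+f.x[0]*x+f.x[1]*u;print('hull centre',c,f.x, 'x',x,'u',u)
# rectified 0.2mm/px
W=np.linalg.inv(T);N=500;s=.2
M=np.stack([s*x,-s*u,c-s*N/2*x+s*N/2*u],1)
H=K@(W[:3,:3]@M+np.outer(W[:3,3],[0,0,1]))
rec=cv2.warpPerspective(im,np.linalg.inv(H),(N,N))
hsv=cv2.cvtColor(rec,cv2.COLOR_RGB2HSV);red=((hsv[...,0]<8)|(hsv[...,0]>172))&(hsv[...,1]>130)&(hsv[...,2]>90)
nb,_,st,ce=cv2.connectedComponentsWithStats(red.astype(np.uint8))
for i in range(1,nb):
    if st[i,4]>60:
        q=(ce[i]-N/2)*s;print('red',st[i],q*[1,-1],np.hypot(*q),np.degrees(np.arctan2(-q[1],q[0])))
cv2.circle(rec,(250,250),200,(255,0,255),1);cv2.circle(rec,(250,250),100,(0,255,0),1);cv2.circle(rec,(250,250),145,(255,255,0),1)
cv2.imwrite('pics/rec.png',rec[:,:,::-1]);np.savez('m.npz',c=c,n=n,x=x,u=u)
E
```

```text
plane 5276 9186 [509.90139628  71.67392732 129.54233287] [-0.52186485  0.08600138  0.84868182] 31.931414627782797 170.64197920362363
hull centre [509.26836768  70.71303121 129.25044846] [ 1.05104048 -0.5518668  39.44686014] x [-0.16260308 -0.98669156  0.        ] u [ 0.83738719 -0.13799828  0.52890374]
red [118 105  27  28 397] [-23.78992443  26.28413098] 35.451601459426065 132.14843355464384
red [341 370  30  27 449] [ 20.97193764 -26.6766147 ] 33.93322767081003 -51.82718586274054
```

View pics/rec.png

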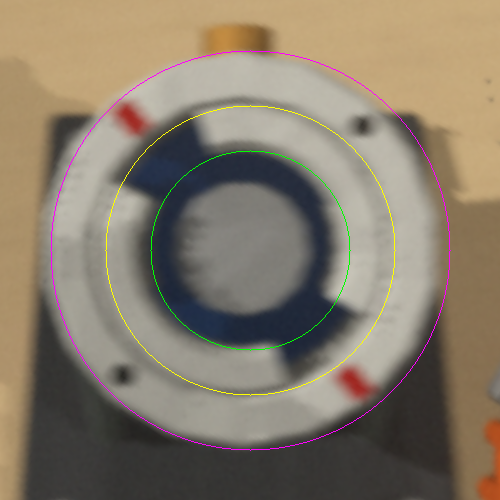

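The rectified picture shows the ring with its centre about 1.8 mm left of the first fit. The notches are at 130° and -50° (x right, uphill up), next to the red marks at (130,117) and (355,383). The last joint has to come at the slots from the other side, so I'll turn about -160°.

Request:
arm_command:
  rows: [0, 0, -0.05, 0, 0, 0, -1, 0, 0, -0.1, 0, 0, 0, -1, 0, 0, -0.145, 0, 0, 0, -1, 0, 0, -0.19, 0, 0, 0, -1, 0, 0, -0.223, 0, 0, 0, -1]

```text
t: 5.5
ee_pos: [415.1, 28.8, 223.5]
orientation: [1.873, 1.899, 0.405]
ft_force: [0.1, 0.1, -1.2]
width: 14.2
grasp_force: 30.0
```

Request:
arm_command:
  rows: [0, 0, -0.223, 0, 0, 0, -1, 0, 0, -0.223, 0, 0, 0, -1, 0, 0, -0.223, 0, 0, 0, -1, 0, 0, -0.223, 0, 0, 0, -1, 0, 0, -0.223, 0, 0, 0, -1]

```text
t: 6.0
ee_pos: [415.1, 28.8, 223.5]
orientation: [1.086, 2.38, 0.168]
ft_force: [0.3, 0.4, -0.4]
width: 14.2
grasp_force: 30.0
```

Request:
arm_command:
  rows: [0, 0, -0.223, 0, 0, 0, -1, 0, 0, -0.223, 0, 0, 0, -1, 0, 0, -0.223, 0, 0, 0, -1, 0, 0, -0.223, 0, 0, 0, -1, 0, 0, -0.223, 0, 0, 0, -1]

```text
t: 6.5
ee_pos: [415.1, 28.7, 223.4]
orientation: [0.203, 2.601, -0.081]
ft_force: [0.4, -0.2, -1.7]
width: 14.1
grasp_force: 30.0
```

Request:
arm_command:
  rows: [0, 0, -0.223, 0, 0, 0, -1, 0, 0, -0.223, 0, 0, 0, -1, 0, 0, -0.223, 0, 0, 0, -1, 0, 0, -0.223, 0, 0, 0, -1, 0, 0, -0.223, 0, 0, 0, -1]

```text
t: 7.0
ee_pos: [415.1, 28.8, 223.5]
orientation: [-0.711, 2.547, -0.324]
ft_force: [-0.0, 0.2, -0.3]
width: 13.8
grasp_force: 30.0
```

```bash
cat > go.py <<'E'
from h import *
import sys
c=np.array([509.8,72.5,128.7]);th=np.radians(32);yaw=np.radians(170.65)
n=np.array([np.sin(th)*np.cos(yaw),np.sin(th)*np.sin(yaw),np.cos(th)])
u=np.array([0,0,1])-n*n[2];u/=np.linalg.norm(u);x=np.cross(u,n)
def rep(depth,ang=130.4,cx=-0.5):
    # depth: nose end inside mouth; cx: tool-x of TCP w.r.t. cap axis
    o=ctrl.get_obs();Rm=R.from_rotvec(o['orientation']).as_matrix();p=o['ee_pos']
    a=np.radians(ang);s=-(np.cos(a)*x+np.sin(a)*u)
    G=np.stack([s,np.cross(-n,s),-n],1)
    rot=R.from_matrix(Rm.T@G).as_rotvec()/np.pi
    t=c+n*(50.4-depth)+s*cx
    q=p-Rm[:,0]*cx-c; d=50.4-q@n
    print('t',round(o['t'],2),'q',o['qpos'].round(2),'F tool',(Rm.T@o['ft_force']).round(1),'M',(Rm.T@o['moment']).round(2),'w',round(o['width'],1))
    print('now depth %.1f lat x %.1f u %.1f ang %.1f'%(d,q@x,q@u,np.degrees(np.arctan2(-Rm[:,0]@u,-Rm[:,0]@x))),'tilt',np.degrees(np.arccos(-Rm[:,2]@n)).round(2))
    print('rot',rot.round(4),'shift',(Rm.T@(t-p)/80).round(4))
if __name__=='__main__': rep(*map(float,sys.argv[1:]))
E
python3 go.py -10
```

```text
t 7.0 q [ 0.16 -0.01  2.38 -0.61  0.32 -1.41] F tool [0.  0.3 0.2] M [-0.22  0.06  0.05] w 13.8
now depth -75.7 lat x 58.9 u -23.3 ang 130.8 tilt 1.58
rot [ 0.0014 -0.0087  0.0022] shift [-0.7237  0.3627  0.8036]
```

Request:
arm_command:
  rows: [0.0014, -0.0087, 0.002, -0.36, 0.18, 0.3, -1, 0.0014, -0.0087, 0.002, -0.724, 0.363, 0.6, -1, 0.0014, -0.0087, 0.002, -0.724, 0.363, 0.8, -1, 0.0014, -0.0087, 0.002, -0.724, 0.363, 0.8, -1, 0.0014, -0.0087, 0.002, -0.724, 0.363, 0.8, -1]

```text
t: 7.5
ee_pos: [478.0, 77.4, 180.2]
orientation: [-0.694, 2.524, -0.315]
ft_force: [0.0, 0.5, -1.6]
width: 13.9
grasp_force: 30.0
```

```bash
python3 go.py 0; python3 - <<'E'
from h import *
for n in ['scene','wrist']:
    im,d=ctrl.get_image(n);np.savez(f'pics/{n}3.npz',im=im,d=d)
    if n=='scene': im=cv2.resize(im[150:275,250:450],None,fx=3,fy=3,interpolation=cv2.INTER_CUBIC)
    cv2.imwrite(f'pics/{n}3.png',im[:,:,::-1])
E
```

```text
t 7.5 q [ 0.27  0.21  2.3  -1.09  0.26 -0.82] F tool [0.3 1.  1.3] M [-0.23  0.14  0.08] w 13.9
now depth -10.4 lat x 0.7 u -0.4 ang 130.1 tilt 0.09
rot [-0.0002 -0.0005 -0.0015] shift [-0.0092  0.0037  0.1295]
```

View pics/wrist3.png

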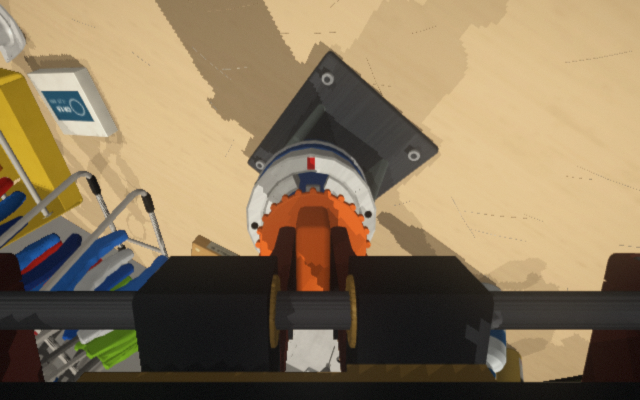

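The wrist picture shows the slot and red mark at (311,165), in line with the cap's bar at (313,230). Next I'll go in slowly.

Request:
arm_command:
  rows: [0, 0, -0.0015, -0.009, 0.004, 0.1, -1, 0, 0, -0.0015, -0.009, 0.004, 0.13, -1, 0, 0, -0.0015, -0.009, 0.004, 0.16, -1, 0, 0, -0.0015, -0.009, 0.004, 0.17, -1]

```text
t: 8.0
ee_pos: [486.3, 77.3, 170.0]
orientation: [-0.699, 2.52, -0.316]
ft_force: [0.1, -0.0, 0.1]
width: 13.7
grasp_force: 30.0
```

```bash
python3 go.py 10
```

```text
t 8.0 q [ 0.26  0.24  2.29 -1.2   0.24 -0.71] F tool [-0.1 -0.1 -0. ] M [-0.27  0.18  0.03] w 13.7
now depth 2.7 lat x -0.6 u 1.1 ang 130.3 tilt 0.14
rot [-0.0004  0.0006 -0.0004] shift [0.0159 0.0038 0.0916]
```

```bash
python3 - <<'E'
s=open('go.py').read()
s=s.replace("def rep(","th2=np.radians(30.3);yw2=np.radians(173.6)\nn2=np.array([np.sin(th2)*np.cos(yw2),np.sin(th2)*np.sin(yw2),np.cos(th2)])\ndef rep(")
s=s.replace("G=np.stack([s,np.cross(-n,s),-n],1)","s=s-n2*(s@n2);s/=np.linalg.norm(s);G=np.stack([s,np.cross(-n2,s),-n2],1)")
s=s.replace("t=c+n*(50.4-depth)+s*cx","t=c-n*depth*.5+n2*(50.4-depth*.5)+s*cx")
s=s.replace("q=p-Rm[:,0]*cx-c; d=50.4-q@n","q=p-Rm[:,0]*cx+Rm[:,2]*50.4-c; d=-q@n")
s=s.replace("now depth","nose depth").replace("    print('rot'","    w=p-231*Rm[:,2];j1=np.arctan2(w[1],w[0]);print('j1chk',j1.round(3),'pitch',(o['qpos'][1]+o['qpos'][2]).round(3))\n    print('rot'")
open('go.py','w').write(s)
E
python3 go.py 5
```

```text
t 8.0 q [ 0.26  0.24  2.29 -1.2   0.24 -0.71] F tool [-0.1 -0.1 -0. ] M [-0.27  0.18  0.03] w 13.7
nose depth 2.7 lat x -0.6 u 1.3 ang 130.3 tilt 0.14
j1chk 0.26 pitch 2.535
rot [-0.013   0.0026 -0.0004] shift [ 0.012  -0.0198  0.0296]
```

Request:
arm_command:
  rows: [-0.007, 0.0013, 0, 0.006, -0.01, 0.01, -1, -0.013, 0.0026, 0, 0.012, -0.02, 0.01, -1, -0.013, 0.0026, 0, 0.012, -0.02, 0.03, -1, -0.013, 0.0026, 0, 0.012, -0.02, 0.03, -1]

```text
t: 8.4
ee_pos: [487.6, 75.3, 167.8]
orientation: [-0.714, 2.54, -0.269]
ft_force: [-0.2, 0.7, -1.3]
width: 14.0
grasp_force: 30.0
```

```bash
python3 go.py 11
```

```text
t 8.4 q [ 0.23  0.24  2.28 -0.98  0.2  -0.96] F tool [0.3 1.1 1. ] M [-0.21  0.14  0.  ] w 14.0
nose depth 5.3 lat x -0.1 u -0.1 ang 130.3 tilt 2.27
j1chk 0.233 pitch 2.523
rot [-0.0001 -0.     -0.0004] shift [-0.0002 -0.0022  0.071 ]
```

Request:
arm_command:
  rows: [0, 0, 0, 0, -0.002, 0.025, -1, 0, 0, 0, 0, -0.002, 0.05, -1, 0, 0, 0, 0, -0.002, 0.07, -1, 0, 0, 0, 0, -0.002, 0.07, -1]

```text
t: 8.8
ee_pos: [490.5, 75.1, 162.9]
orientation: [-0.715, 2.54, -0.269]
ft_force: [-1.9, -0.9, 2.3]
width: 14.4
grasp_force: 30.0
```

```bash
python3 go.py 22
```

```text
t 8.8 q [ 0.23  0.26  2.28 -1.03  0.2  -0.92] F tool [ 1.  -0.7 -2.9] M [-0.05  0.08  0.08] w 14.4
nose depth 11.1 lat x -0.5 u -0.3 ang 130.4 tilt 2.31
j1chk 0.231 pitch 2.536
rot [ 0.0002 -0.0001 -0.0002] shift [ 0.0009 -0.0065  0.136 ]
```

Request:
arm_command:
  rows: [0, 0, 0, 0, -0.003, 0.04, -1, 0, 0, 0, 0, -0.006, 0.08, -1, 0, 0, 0, 0, -0.006, 0.12, -1, 0, 0, 0, 0, -0.006, 0.14, -1, 0, 0, 0, 0, -0.006, 0.14, -1]

```text
t: 9.3
ee_pos: [496.4, 74.1, 153.3]
orientation: [-0.715, 2.54, -0.268]
ft_force: [-4.2, 0.7, 4.4]
width: 14.1
grasp_force: 30.0
```

```bash
python3 go.py 22
```

```text
t 9.3 q [ 0.22  0.29  2.27 -1.14  0.18 -0.81] F tool [ 1.   1.1 -5.9] M [-0.21  0.11  0.04] w 14.1
nose depth 22.3 lat x -0.4 u -0.3 ang 130.4 tilt 2.32
j1chk 0.225 pitch 2.56
rot [ 0.0002 -0.     -0.0002] shift [ 0.0015 -0.0007 -0.0045]
```

Request:
arm_command:
  rows: [0, 0, 0, 0, 0, 0.006, -1, 0, 0, 0, 0, 0, 0.012, -1, 0, 0, 0, 0, 0, 0.012, -1]

```text
t: 9.6
ee_pos: [496.8, 74.1, 152.7]
orientation: [-0.715, 2.54, -0.268]
ft_force: [-4.2, 0.6, 6.7]
width: 14.2
grasp_force: 30.0
```

Request:
arm_command:
  rows: [0, 0, 0, 0, 0, 0.006, -1, 0, 0, 0, 0, 0, 0.012, -1, 0, 0, 0, 0, 0, 0.012, -1]

```text
t: 9.9
ee_pos: [497.3, 74.0, 151.8]
orientation: [-0.715, 2.54, -0.268]
ft_force: [-4.0, -0.2, 6.5]
width: 13.9
grasp_force: 30.0
```

Request:
arm_command:
  rows: [0, 0, 0, 0, 0, 0.006, -1, 0, 0, 0, 0, 0, 0.012, -1, 0, 0, 0, 0, 0, 0.012, -1]

```text
t: 10.2
ee_pos: [497.5, 74.0, 151.5]
orientation: [-0.715, 2.539, -0.268]
ft_force: [-11.2, 2.8, 16.0]
width: 14.1
grasp_force: 30.0
```

```bash
python3 go.py 22
```

```text
t 10.2 q [ 0.22  0.29  2.27 -1.17  0.18 -0.78] F tool [  0.5   2.3 -19.6] M [-0.04  0.16  0.03] w 14.1
nose depth 24.5 lat x -0.5 u -0.3 ang 130.4 tilt 2.29
j1chk 0.224 pitch 2.565
rot [ 0.0001  0.0002 -0.0002] shift [ 0.0015 -0.0001 -0.0311]
```

Request:
arm_command:
  rows: [0, 0, 0, 0, 0, -0.03, -1, 0, 0, 0, 0, 0, -0.03, -1, 0, 0, 0.02, 0, 0, -0.03, -1, 0, 0, 0.04, 0, 0, -0.03, -1, 0, 0, 0.06, 0, 0, -0.03, -1]

```text
t: 10.7
ee_pos: [497.0, 74.4, 153.4]
orientation: [-0.468, 2.585, -0.202]
ft_force: [-2.7, 1.2, 6.0]
width: 13.8
grasp_force: 30.0
```

```bash
python3 go.py 22
```

```text
t 10.7 q [ 0.22  0.29  2.27 -1.14  0.18 -0.62] F tool [-0.9  0.6 -6.6] M [-0.18 -0.14 -0.07] w 13.8
nose depth 22.6 lat x -0.9 u 0.2 ang 119.4 tilt 2.31
j1chk 0.225 pitch 2.56
rot [ 0.0003  0.0004 -0.061 ] shift [ 0.0093 -0.0013 -0.0071]
```

Request:
arm_command:
  rows: [0, 0, 0.03, 0, 0, 0, -1, 0, 0, 0.06, 0, 0, 0, -1, 0, 0, 0.09, 0, 0, 0, -1, 0, 0, 0.12, 0, 0, 0, -1, 0, 0, 0.14, 0, 0, 0, -1]

```text
t: 11.2
ee_pos: [497.4, 74.5, 153.6]
orientation: [0.108, 2.61, -0.048]
ft_force: [-2.1, 1.1, 6.1]
width: 13.7
grasp_force: 30.0
```

```bash
python3 go.py 22 94
```

```text
t 11.2 q [ 0.22  0.29  2.27 -1.14  0.18 -0.18] F tool [-1.2  0.9 -6.4] M [-0.27 -0.19  0.01] w 13.7
nose depth 22.6 lat x -1.3 u 0.5 ang 94.2 tilt 2.31
j1chk 0.225 pitch 2.56
rot [0.0005 0.0004 0.0008] shift [ 0.0112 -0.0107 -0.0071]
```

Request:
arm_command:
  rows: [0, 0, 0.035, 0, 0, 0, -1, 0, 0, 0.07, 0, 0, 0, -1, 0, 0, 0.11, 0, 0, 0, -1, 0, 0, 0.15, 0, 0, 0, -1, 0, 0, 0.18, 0, 0, 0, -1]

```text
t: 11.7
ee_pos: [497.1, 74.3, 153.5]
orientation: [0.836, 2.483, 0.152]
ft_force: [-3.6, 1.6, 6.4]
width: 14.0
grasp_force: 30.0
```

Request:
arm_command:
  rows: [0, 0, 0.03, 0, 0, 0, -1, 0, 0, 0.06, 0, 0, 0, -1, 0, 0, 0.08, 0, 0, 0, -1, 0, 0, 0.1, 0, 0, 0, -1, 0, 0, 0.1, 0, 0, 0, -1]

```text
t: 12.2
ee_pos: [497.0, 74.2, 153.4]
orientation: [1.218, 2.338, 0.259]
ft_force: [-2.6, 0.4, 6.6]
width: 14.0
grasp_force: 30.0
```

```bash
python3 go.py 22 37.4
```

```text
t 12.2 q [ 0.22  0.29  2.27 -1.14  0.18  0.7 ] F tool [-0.6  0.9 -7. ] M [-0.07  0.02 -0.01] w 14.0
nose depth 22.6 lat x -1.3 u 0.3 ang 43.9 tilt 2.3
j1chk 0.224 pitch 2.56
rot [ 0.0003 -0.0001  0.036 ] shift [-0.0033 -0.0149 -0.0074]
```

Request:
arm_command:
  rows: [0, 0, 0.015, 0, 0, 0, -1, 0, 0, 0.03, 0, 0, 0, -1, 0, 0, 0.04, 0, 0, 0, -1, 0, 0, 0.05, 0, 0, 0, -1, 0, 0, 0.05, 0, 0, 0, -1]

```text
t: 12.7
ee_pos: [495.6, 73.7, 152.6]
orientation: [1.403, 2.247, 0.308]
ft_force: [-6.3, 0.7, 5.6]
width: 13.8
grasp_force: 30.0
```

```bash
python3 go.py 22 37.4
```

```text
t 12.7 q [ 0.22  0.29  2.27 -1.14  0.18  0.86] F tool [ 1.4 -2.2 -8. ] M [ 0.59  0.15 -0.32] w 13.8
nose depth 22.6 lat x -0.6 u -1.3 ang 35.0 tilt 2.34
j1chk 0.224 pitch 2.562
rot [-0.0005 -0.0002 -0.0134] shift [-0.0094  0.0064 -0.0077]
```

Request:
arm_command:
  rows: [0, 0, -0.012, 0, 0, 0, -1, 0, 0, -0.012, 0, 0, 0, -1, 0, 0, -0.012, 0, 0, 0, -0.3, 0, 0, -0.012, 0, 0, -0.02, -0.3, 0, 0, -0.012, 0, 0, -0.03, -0.2]

```text
t: 13.2
ee_pos: [495.3, 74.1, 155.2]
orientation: [1.358, 2.27, 0.297]
ft_force: [-2.9, -0.3, 2.7]
width: 33.2
grasp_force: 2.0
```

Request:
arm_command:
  rows: [0, 0, 0, 0, 0, 0, 0, 0, 0, 0, 0, 0, 0, 0, 0, 0, 0, 0, 0, 0, 0, 0, 0, 0, 0, 0, -0.2, 0, 0, 0, 0, 0, 0, -0.5, 0]

```text
t: 13.7
ee_pos: [475.1, 76.4, 189.1]
orientation: [1.359, 2.272, 0.296]
ft_force: [0.4, 0.7, 0.2]
width: 43.9
grasp_force: 0.0
```

Request:
arm_command:
  rows: [0, 0, 0, 0, 0, -0.5, 0, 0, 0, 0, 0, 0, -1, 0, 0, 0, 0, 0, 0, -1, 0]

```text
t: 14.0
ee_pos: [435.8, 81.6, 263.2]
orientation: [1.356, 2.264, 0.306]
ft_force: [0.9, 1.1, 0.7]
width: 43.9
grasp_force: 0.0
```

```bash
python3 - <<'E'
from go import *
o=ctrl.get_obs();print(o['t'],o['ee_pos'],o['width'],o['ft_force'],o['qpos'].round(2))
im,d=ctrl.get_image('wrist');K,T=T_wc('wrist',o);P=cloud(d,K,T);cv2.imwrite('pics/w4.png',im[:,:,::-1])
Q=P[orange(im)]-c;Q=Q[np.linalg.norm(Q,axis=1)<60]
h=Q@n;print(len(Q),'heights',np.percentile(h,[2,10,50,90,98]).round(1))
hist,e=np.histogram(h,np.arange(0,60,2));print(hist)
t=Q[h>np.percentile(h,98)-3];print('bar',cv2.minAreaRect(np.stack([t@x,t@u],1).astype(np.float32)))
E
```

```text
14.0 [435.79705235  81.64654739 263.18660687] 43.93444120208039 [0.9257467  1.10369499 0.71410251] [ 0.29 -0.05  2.29 -0.47  0.44  0.18]
3357 heights [11.4 12.  13.2 46.8 47.6]
[   0    0    0    1    1  321 1840   71    3    1   12    5    3   10
   12    4    5   15    4    5   16   37  297  675   18    0    0    0
    0]
bar ((-0.7434892654418945, -2.0440750122070312), (40.52930450439453, 13.385066032409668), 37.06437301635742)
```

View pics/w4.png

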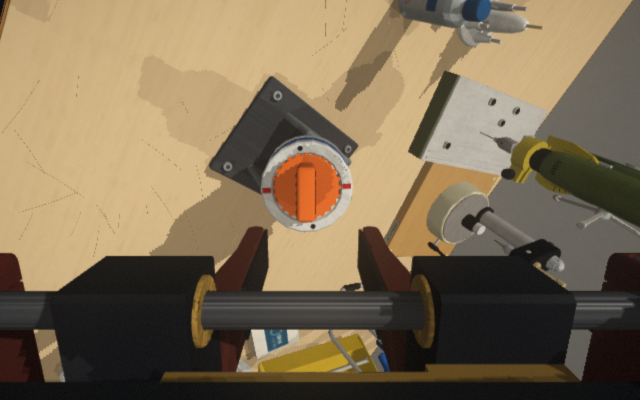

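The wrist picture shows the cap seated at (306,190), its bar square to the red marks at (267,190) and (347,186), so it has turned about 93°. The collar's top is 12–13 mm and the bar's top about 47 mm over the rim, which fits locked (12 and 46) and not unlocked (9 and 43).

```bash
python3 -c "
from workcell import ctrl
print(ctrl.close_job())"
```

```text
the job is handed in; nothing more can be done
None
```

The cap is in the housing, turned about 93° to the stop, released and measured at its locked height; the job was handed in at about 14 s, and the arm never went near the bottle, nut driver or carton.

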